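# Plug the red test plug into the green socket of the control box

## Task

Take the red test plug out of its holder and put it into the green-rimmed socket of the black control box: do not drop it in from above, but keep hold until its tip is down inside the socket's funnel and slides into the hole. Leave it let go, fully home and upright in the socket, and leave the black plug and the alarm clock where they are.

Things in the scene. Friction and masses are not known exactly. Their poses are not given: they have to be found in the camera images.
- red_plug_mid (a point): Centre of the red handle (28 mm across, 85 mm long, z up) of a loose 120 g test plug. A brass pin 10 mm across reaches 34 mm below the handle, so the tip is 76.5 mm below this point. It stands upright, pin in the 18 mm hole of a fixed dark steel ring holder (60 mm across, 45 mm high); the handle rests on the ring and is free all round.
- green_socket_mouth (a point): Centre of the green socket's mouth, level with its rim (70 mm across, top 78 mm above the bench). Sockets green, orange, blue, in any order, 85 mm apart on a fixed black box (150x290, 72 high). The mouth is a funnel 52 mm wide, narrowing in 22 mm to an 18 mm bore 31 mm deep. Fully home, the plug's handle sits in the funnel, its centre 27 mm above this point.
- black_plug_mid (a point): Black test plug of the same shape in a like holder, at least 100 mm from the red one centre to centre; leave it alone. The point is the centre of its handle.
- clock: Black alarm clock, 60 x 110 x 85 mm high, loose, standing on the bench beyond the holders; leave it alone. Origin at the centre of its underside.
Mind the look-alikes: they are no part of the job. There is more than one size of the part that bears red_plug_mid; the job needs the largest.

How it is judged:
By the outcome, as a careful person would: the job done as asked, in the order asked, and still so for the second after the job is handed in, with the robot touching nothing.
It also fails if it takes over 38 s, if anything falls off the work surface, if the arm or the gripper's body presses on something with over 40 N, if the wrist force passes 120 N, or if a joint passes its speed limit or range.

## Robot

A 6-joint arm with a two-finger parallel gripper is mounted at the origin on the work surface. World frame = base frame: x ahead of the robot, y to its left, z up, the work surface at z = 0. Lengths are in m, angles in rad, forces in N, time in s.
With the tool pointing down it reaches from about 0.35 to 0.775 m from the base axis. Payload 7.3 kg.
Tool frame: the origin (TCP) lies midway between the tips of the shut fingers; the grasp point (between the pads) lies 19 mm behind it; z points along the fingers, y is the direction in which the jaws open and shut (so a half turn about z gives the same grasp; the last joint's range is limited). The gripper opens to 92 mm and grips with 3 to 60 N. Pads are 19 mm wide; open, the fingers measure 130 mm over their backs; the gripper's body (75 mm by 190 mm) begins 47 mm behind the grasp point.
Start: joints at [-1.359, 0.342, 1.524, -0, 1.275, -0.146], TCP at [0.184, -0.492, 0.227] pointing down, gripper open.
Joint ranges: [-2.53, 2.53], [-0.77, 2.02], [0.04, 2.7], [-1, 4.14], [0.28, 2.66], [-3.11, 3.11]. Speed limits (rad/s): [2.57, 2.57, 3.14, 3.14, 3.14, 3.14].

## Interface

Orientations are given as [roll, pitch, yaw] about the fixed x, y, z axes, in that order (R = Rz(yaw) Ry(pitch) Rx(roll)).
In Python, from cell import robot, imaging gives the robot as it stands. The module is installed in compiled form; this text tells all that it offers.
- The arm moves only by the tool send_rows, never from a script. Its argument "plan" is a list of rows, each a list of 3 entries, a list of its own where there are three numbers: the shift along the world's x, y, z in m, then the turn, a rotation vector about the world's x, y, z in rad, then the closure in counts, from 0 (fully open) to 255 (shut). A call has 1 to 20 rows; each row shifts and turns the commanded pose from where the row before left it; what a row does not reach is not made up. A row lasts 1/10 s, in which the tool goes at most 50 mm and 8.59 degrees, less where a joint would pass 70% of its speed; a pose out of reach is approached as far as the arm can. A call is refused whole if a number of a shift passes 0.05 or a number of a turn 0.15, either way. A call with a gripper value outside its range is refused whole. The fingers move at their own pace and stop on an object; "newtons" is the grip in N (left out, the last holds). Time passes only in rows, so rows that do not move let the fingers close. It gives the time, the measured TCP pose, the force and the opening at its end, in the units of the state.
- robot.observe(): the state, without advancing time (a new reading comes with each control period).
- imaging.read_camera(name): name is "scene" or "side" or "wrist"; returns a dict with "pixels" (480x640x3 uint8, red, green, blue), "fx", "fy", "cx", "cy" (pixels), "dist_coeffs" ([k1, k2, p1, p2, k3] as OpenCV has them; the pictures are not rectified), "world_from_camera" (4x4, takes a point from camera to world coordinates). Camera axes: x right, y down, z forward; pixel columns grow to the right and rows downward; lengths in m; the calibration is good to about 2 mm. A picture is of the moment at which its call begins. There is no depth.
- robot.hand_in(): hands the job in, once; it reports no verdict.
The state is a dict: "time": time; "qpos": joint angles; "qvel": joint speeds; "joint_efforts": joint torques, N m; "tool_pos": TCP position; "tool_rot": TCP orientation; "contact_force": force on the tool from outside, world axes, zero at the start; "torque": the same for the moment, N m; "opening": finger opening in m.
Only numpy, scipy, OpenCV 4.12 (cv2) and the standard library are available. Lean on these libraries where they do the work, as an engineer would, in place of code of your own. Each camera call takes 0.05 s, during which the arm holds its last target.

## Working session

There is one attempt and no reset: what is moved stays moved. The work goes in short steps, Python scripts to look and compute and a tool call to move; the robot and the scene stay as the last step left them, time stands still between calls to the robot, and variables do not carry over. Pictures are saved under pics/ and viewed, and the job is handed in when it is done.

Besides the shell and the picture viewer there is one more tool, called after "Emit:" as name(argument=value, ...), one argument or row to a line, values as JSON. send_rows: Moves the arm, as the interface text tells. Its arguments: {"type":"object","properties":{"plan":{"type":"array"},"newtons":{"type":"number"}},"required":["plan"]}

```bash
mkdir -p pics
python3 - <<'E'
from cell import robot, imaging
import cv2,pickle
s=robot.observe();print(s)
d={}
for n in("scene","side","wrist"):
    c=imaging.read_camera(n);d[n]=c
    cv2.imwrite(f"pics/{n}0.png",c["pixels"][:,:,::-1])
    print(n,c["fx"],c["cx"],c["dist_coeffs"],c["world_from_camera"])
pickle.dump(d,open("d0.pkl","wb"))
E
```

```text
{'time': 0.0, 'qpos': array([-1.35898747e+00,  3.42702040e-01,  1.52499897e+00, -1.39523011e-06,
        1.27540306e+00, -1.45994981e-01]), 'qvel': array([ 0.00080011,  0.00013811,  0.0002895 ,  0.00033467,  0.00167454,
       -0.00084905]), 'joint_efforts': array([-2.90578799e-03, -4.31250215e+01, -2.44222373e+01,  7.16560520e-02,
        5.59416006e-02, -1.08159143e-04]), 'tool_pos': array([ 0.18380224, -0.49134637,  0.226062  ]), 'tool_rot': array([-3.14009713e+00, -2.18554887e-04,  3.57804081e-01]), 'contact_force': array([0.30198042, 0.08345838, 0.1652283 ]), 'torque': array([-0.05136189, -0.02475983,  0.02388272]), 'opening': 0.09180804176440219}
scene 549.4501885387976 306.14597451335146 [-0.07856438  0.          0.          0.          0.        ] [[ 0.42964519  0.55290783 -0.71393133  1.29579464]
 [ 0.9026858  -0.24220062  0.35566446 -0.3573922 ]
 [ 0.02373506 -0.79726519 -0.60316238  0.66306968]
 [ 0.          0.          0.          1.        ]]
side 503.9615162196511 321.0687103063249 [-0.06929698  0.          0.          0.          0.        ] [[ 0.8919174  -0.3067538   0.33224306  0.30042594]
 [-0.45190295 -0.6311997   0.63037343 -0.66272318]
 [ 0.01634228 -0.71238265 -0.70160095  0.79238997]
 [ 0.          0.          0.          1.        ]]
wrist 421.6597345774084 315.5314030233072 [0.03247526 0.         0.         0.         0.        ] [[ 0.34952743 -0.89613528 -0.27344494  0.25807733]
 [-0.93692534 -0.3346882  -0.10077057 -0.4624074 ]
 [-0.00121473  0.29141957 -0.95659456  0.38308329]
 [ 0.          0.          0.          1.        ]]
```

View pics/scene0.png

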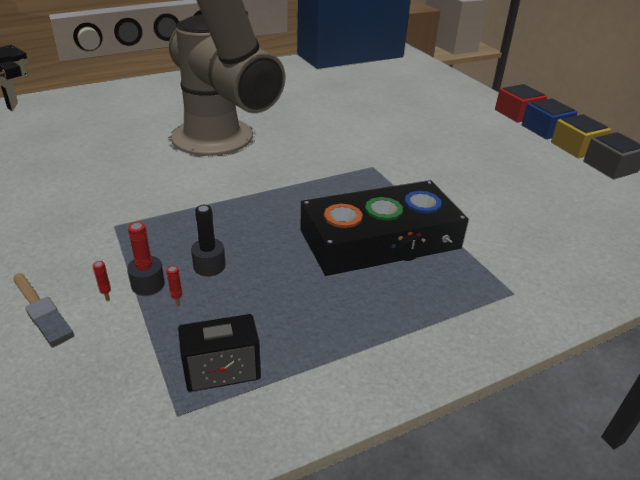

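View pics/side0.png

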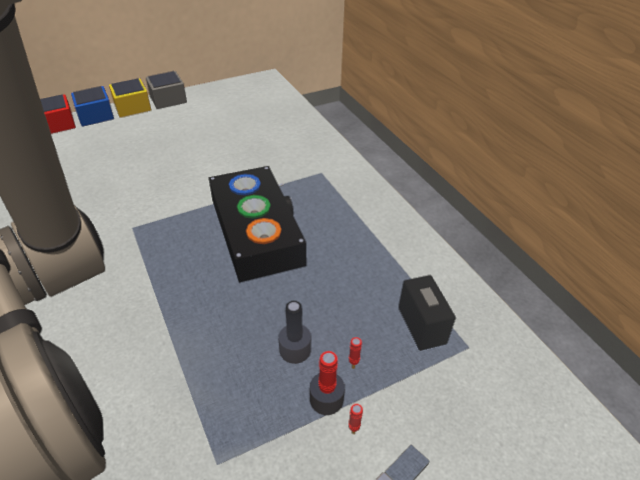

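View pics/wrist0.png

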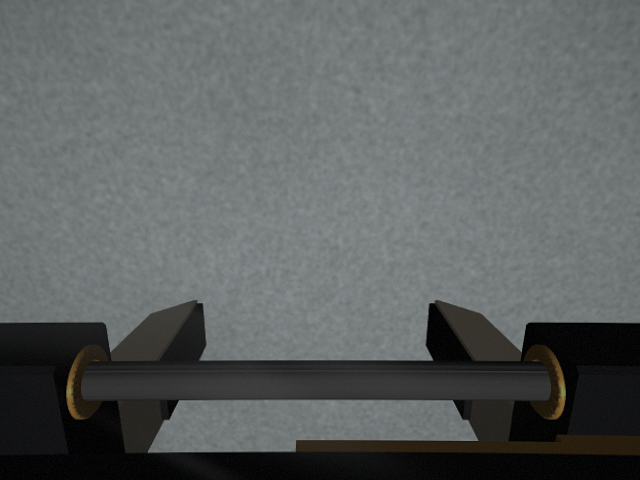

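Candidates for the red plug in the scene view are the big one in its ring (140,255), and small ones at (102,277) and (175,283). In the side view they are at (328,370), (356,418) and (355,350). The largest, in the ring holder, is the one to take. I'll check it in a close crop and measure.

```bash
cat > h.py <<'E'
import numpy as np,cv2
def ray(c,p):
    K=np.array([[c["fx"],0,c["cx"]],[0,c["fy"],c["cy"]],[0,0,1]])
    u=cv2.undistortPoints(np.array([[p]],float),K,np.array(c["dist_coeffs"]))[0,0]
    T=np.array(c["world_from_camera"]);d=T[:3,:3]@[u[0],u[1],1];return T[:3,3],d/np.linalg.norm(d)
def tri(rs):
    A=sum(np.eye(3)-np.outer(d,d) for o,d in rs);b=sum((np.eye(3)-np.outer(d,d))@o for o,d in rs)
    x=np.linalg.solve(A,b);return x,[np.linalg.norm((np.eye(3)-np.outer(d,d))@(x-o)) for o,d in rs]
def plane(c,p,z):
    o,d=ray(c,p);return o+d*(z-o[2])/d[2]
def comps(mask,amin=30):
    n,l,s,ce=cv2.connectedComponentsWithStats(mask.astype(np.uint8))
    return [(i,s[i],ce[i],(l==i)) for i in range(1,n) if s[i][4]>=amin]
def hsv(c): return cv2.cvtColor(c["pixels"],cv2.COLOR_RGB2HSV).astype(int)
def red(c):
    h=hsv(c);return ((h[...,0]<8)|(h[...,0]>172))&(h[...,1]>150)&(h[...,2]>60)
def green(c):
    h=hsv(c);return (h[...,0]>45)&(h[...,0]<80)&(h[...,1]>110)&(h[...,2]>50)
E
python3 - <<'E'
import pickle;from h import *
d=pickle.load(open("d0.pkl","rb"))
for n in("scene","side"):
    c=d[n]
    for nm,f in(("red",red),("green",green)):
        for i,s,ce,m in comps(f(c)):
            p=cv2.findContours(m.astype(np.uint8),0,2)[0][0]
            print(n,nm,s,ce.round(1),cv2.fitEllipse(cv2.convexHull(p)) if nm=="green" else "")
a=cv2.resize(d["scene"]["pixels"][205:310,75:235],None,fx=4,fy=4,interpolation=2)
b=cv2.resize(d["side"]["pixels"][290:440,270:400],None,fx=3.,fy=3.,interpolation=2)
im=np.zeros((450,1040,3),np.uint8);im[:420,:640]=a;im[:450,640:1030]=b
im=cv2.resize(im,(800,346));cv2.imwrite("pics/crop0.png",im[:,:,::-1])
E
```

```text
scene red [495  88  52  34 758] [513.7 104.1] 
scene red [128 222  24  48 688] [140.1 247.4] 
scene red [ 93 261  17  33 302] [101.8 278.2] 
scene red [167 266  15  33 309] [174.3 283.3] 
scene red [208 367  18   5  35] [219.3 369.6] 
scene green [365 197  38  23 344] [383.7 209. ] ((383.6547546386719, 208.00982666015625), (22.358129501342773, 38.23569107055664), 97.19074249267578)
side red [ 44  94  31  39 597] [ 59.7 118.1] 
side red [349 338  13  27 198] [354.7 352.9] 
side red [319 351  18  43 541] [327.4 374.5] 
side red [349 405  13  27 190] [355.  419.8] 
side green [237 195  34  23 291] [253.1 206.6] ((253.23236083984375, 205.8748321533203), (22.539138793945312, 33.079193115234375), 85.02232360839844)
```

View pics/crop0.png

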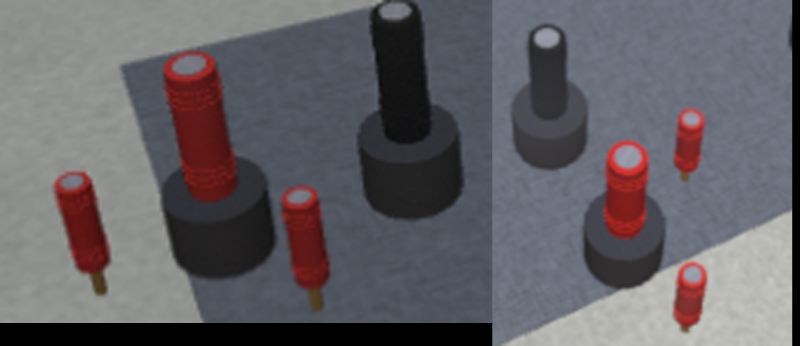

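The crop confirms it: the big red plug stands in a dark ring, two small decoys stand either side (pins down, no ring), and the black plug is behind. Next I'll triangulate the pale caps.

Run:
```python
import pickle;from h import *
d=pickle.load(open("d0.pkl","rb"))
def cap(c,box):
    x0,y0,x1,y1=box;g=cv2.cvtColor(c["pixels"],cv2.COLOR_RGB2HSV)[y0:y1,x0:x1].astype(int)
    m=(g[...,1]<70)&(g[...,2]>95)
    r=[(s[4],(ce+[x0,y0]).round(1)) for i,s,ce,_ in comps(m,8)];return r
B={"red":((131,221,145,234),(321,352,336,367)),"black":((196,203,213,216),(285,299,302,313)),
"s1":((95,259,107,269),(350,403,363,417)),"s2":((168,264,180,274),(349,337,362,350))}
for k,(a,b) in B.items():print(k,cap(d["scene"],a),cap(d["side"],b))
print("green",tri([ray(d["scene"],(383.65,208.)),ray(d["side"],(253.23,205.87))]))
for n,p in(("scene",(383.65,208.)),("side",(253.23,205.87))):print(plane(d[n],p,.078))
# other sockets
for nm,lo,hi in(("orange",5,18),("blue",100,125)):
  e=[]
  for n in("scene","side"):
    h=hsv(d[n]);m=(h[...,0]>=lo)&(h[...,0]<=hi)&(h[...,1]>170)&(h[...,2]>60)
    for i,s,ce,mm in comps(m,150):
        p=cv2.findContours(mm.astype(np.uint8),0,2)[0][0];E=cv2.fitEllipse(cv2.convexHull(p));print(nm,n,s,np.round(E[0],1),plane(d[n],E[0],.078).round(4))
```

```text
red [(np.int32(10), array([133.9, 221.2])), (np.int32(52), array([136.1, 225.6]))] [(np.int32(85), array([328.2, 357.6]))]
black [(np.int32(44), array([203.7, 203.9])), (np.int32(41), array([202.8, 208. ]))] [(np.int32(55), array([292.3, 300.7])), (np.int32(82), array([293.1, 306. ]))]
s1 [(np.int32(40), array([102.2, 261. ])), (np.int32(24), array([ 98. , 263.6]))] [(np.int32(13), array([351.5, 404.1])), (np.int32(11), array([360.7, 403.9])), (np.int32(39), array([356.1, 408.6]))]
s2 [(np.int32(15), array([177.5, 265.3])), (np.int32(24), array([171.8, 268.5]))] [(np.int32(20), array([349.6, 341.2])), (np.int32(28), array([355.7, 341.1]))]
green (array([0.56800631, 0.17204623, 0.0734303 ]), [np.float64(0.0015900902872885724), np.float64(0.001590090287288627)])
[0.57525377 0.16585121 0.078     ]
[0.56656096 0.16914928 0.078     ]
orange scene [324 204  39  24 331] [342.9 215.2] [0.5655 0.0821 0.078 ]
orange side [246 218  35  26 337] [263.2 230.4] [0.5559 0.0847 0.078 ]
blue scene [406 192  35  19 160] [422.7 201. ] [0.5848 0.2504 0.078 ]
blue side [ 72  87  41  38 702] [ 91.6 104.4] [0.3119 0.8075 0.078 ]
```

Run:
```python
import pickle;from h import *
d=pickle.load(open("d0.pkl","rb"))
for k,a,b in(("red",(136.6,226),(328.2,357.6)),("black",(203.3,208),(293.1,306)),("s1",(98.3,263.6),(356.1,408.6)),("s2",(172,268.5),(355.7,341.1)),("clock L",(181,325),(402,300)),("clock",(220,328),(428,296))):
    print(k,*[np.round(v,4) for v in tri([ray(d["scene"],a),ray(d["side"],b)])])
for p in((181,325),(255,317),(258,345),(180,345)):print("clocktop?",plane(d["scene"],p,.085).round(3))
for p in((402,300),(430,277),(452,327)):print("clocktop side",plane(d["side"],p,.085).round(3))
```

```text
red [ 0.5177 -0.2836  0.1281] [0.0011 0.0011]
black [ 0.5115 -0.1669  0.1286] [0.001 0.001]
s1 [ 0.5293 -0.3573  0.0803] [0.0011 0.0011]
s2 [ 0.5906 -0.2482  0.0806] [0.0014 0.0014]
clock L [ 0.709  -0.2435  0.0883] [0.0295 0.0295]
clock [ 0.7567 -0.2222  0.0876] [0.0006 0.0006]
clocktop? [ 0.726 -0.27   0.085]
clocktop? [ 0.754 -0.167  0.085]
clocktop? [ 0.806 -0.183  0.085]
clocktop? [ 0.762 -0.282  0.085]
clocktop side [ 0.71  -0.208  0.085]
clocktop side [ 0.79  -0.184  0.085]
clocktop side [ 0.755 -0.299  0.085]
```

Red plug cap at (0.518, -0.284, 0.128); decoys at (0.529,-0.357) and (0.591,-0.248). Setting the jaw line at about -30° clears both decoys and the black plug. First I'll hover and look again with the wrist camera.

Emit:
send_rows(
  plan=[
    [[0.024,0.0148,0],[0,0,0.05],0],
    [[0.024,0.0148,0],[0,0,0.05],0],
    [[0.024,0.0148,0],[0,0,0.05],0],
    [[0.024,0.0148,0],[0,0,0.05],0],
    [[0.024,0.0148,0],[0,0,0.05],0],
    [[0.024,0.0148,0],[0,0,0.05],0],
    [[0.024,0.0148,0],[0,0,0.05],0],
    [[0.024,0.0148,0],[0,0,0.05],0],
    [[0.024,0.0148,0],[0,0,0.05],0],
    [[0.024,0.0148,0],[0,0,0.05],0],
    [[0.024,0.0148,0],[0,0,0.05],0],
    [[0.024,0.0148,0],[0,0,0.05],0],
    [[0.024,0.0148,0],[0,0,0.05],0],
    [[0.022,0.0148,0],[0,0,0.05],0],
    [[0,0,0],[0,0,0],0],
    [[0,0,0],[0,0,0],0],
  ],
  newtons=30,
)

```text
time: 1.75
tool_pos: [0.5177, -0.2843, 0.2262]
tool_rot: [-3.14, 0.0, 1.058]
contact_force: [-0.9, -0.5, -0.5]
opening: 0.0922
```

Run:
```python
from cell import robot, imaging
from h import *
import pickle
s=robot.observe();print(s["time"],s["tool_pos"],s["tool_rot"])
c=imaging.read_camera("wrist");pickle.dump(c,open("w1.pkl","wb"))
cv2.imwrite("pics/w1.png",c["pixels"][:,:,::-1])
for i,q,ce,m in comps(red(c),100): print(q,ce.round(1))
T=c["world_from_camera"];K=np.array([[c["fx"],0,c["cx"]],[0,c["fy"],c["cy"]],[0,0,1]])
for p in((.5177,-.2836,.1281),(.5293,-.3573,.0803),(.5906,-.2482,.0806),(.5115,-.1669,.1286)):
    q=np.linalg.inv(T)@[*p,1];print(cv2.projectPoints(q[None,:3],np.zeros(3),np.zeros(3),K,np.array(c["dist_coeffs"]))[0].ravel().round(1))
```

```text
1.75 [ 0.51773554 -0.28426896  0.22618848] [-3.14049448e+00  3.27592573e-04  1.05829479e+00]
[361 127  35  29 503] [376.7 139.6]
[ 294  209   45   66 1703] [315.7 237.9]
[357 272  30  47 784] [370.3 292.3]
[316.1 255.6]
[375.2 308.7]
[382.6 143.4]
[204.3  88. ]
```

View pics/w1.png

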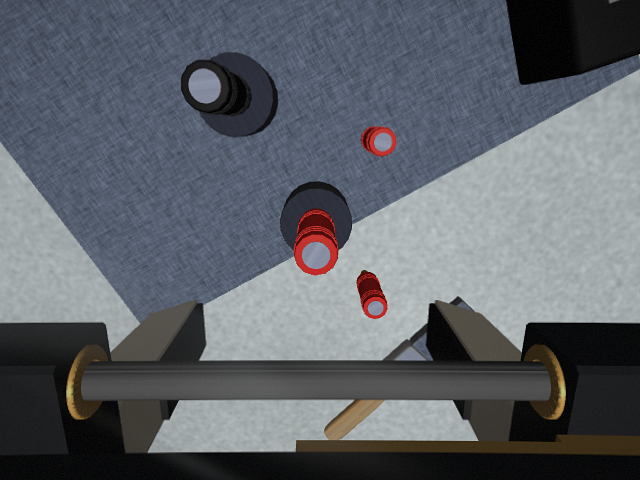

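The wrist view agrees. The red plug's cap is at (316,256), where predicted, decoys are at (375,308) and (383,142), and both finger paths are clear. Descending and gripping.

Emit:
send_rows(
  plan=[
    [[0,0.0007,-0.015],[0,0,0],0],
    [[0,0,-0.015],[0,0,0],0],
    [[0,0,-0.015],[0,0,0],0],
    [[0,0,-0.015],[0,0,0],0],
    [[0,0,-0.015],[0,0,0],0],
    [[0,0,-0.015],[0,0,0],0],
    [[0,0,-0.015],[0,0,0],0],
    [[0,0,-0.015],[0,0,0],0],
    [[0,0,-0.01],[0,0,0],0],
    [[0,0,-0.01],[0,0,0],0],
    [[0,0,0],[0,0,0],0],
    [[0,0,0],[0,0,0],0],
  ],
  newtons=30,
)

```text
time: 3.0
tool_pos: [0.5179, -0.2842, 0.087]
tool_rot: [3.141, 0.0, 1.057]
contact_force: [0.1, -0.7, -0.2]
opening: 0.0918
```

Emit:
send_rows(
  plan=[
    [[0,0,0],[0,0,0],255],
    [[0,0,0],[0,0,0],255],
    [[0,0,0],[0,0,0],255],
    [[0,0,0],[0,0,0],255],
    [[0,0,0],[0,0,0],255],
    [[0,0,0],[0,0,0],255],
    [[0,0,0],[0,0,0],255],
    [[0,0,0],[0,0,0],255],
  ],
  newtons=30,
)

```text
time: 3.8
tool_pos: [0.5179, -0.2839, 0.0867]
tool_rot: [3.141, 0.0, 1.058]
contact_force: [0.1, 0.6, -1.2]
opening: 0.0324
```

Emit:
send_rows(
  plan=[
    [[0,0,0],[0,0,0],255],
    [[0,0,0],[0,0,0],255],
    [[0,0,0],[0,0,0],255],
  ],
)

```text
time: 4.1
tool_pos: [0.5179, -0.2839, 0.0867]
tool_rot: [3.141, -0.0, 1.058]
contact_force: [0.5, -0.4, 0.2]
opening: 0.0276
```

Run:
```python
from cell import robot, imaging
from h import *
c=imaging.read_camera("scene");cv2.imwrite("pics/g1.png",cv2.resize(c["pixels"][150:330,60:300],None,fx=3,fy=3)[:,:,::-1])
```

```text
(no output)
```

View pics/g1.png

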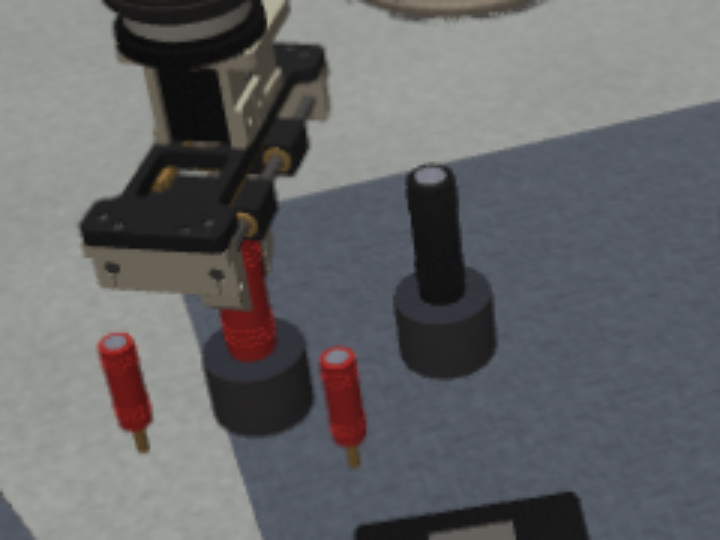

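The jaws are on the handle (opening 27.6 mm) and the plug is still upright in its ring. Lifting.

Emit:
send_rows(
  plan=[
    [[0,0,0.005],[0,0,0],255],
    [[0,0,0.01],[0,0,0],255],
    [[0,0,0.015],[0,0,0],255],
    [[0,0,0.02],[0,0,0],255],
    [[0,0,0.02],[0,0,0],255],
    [[0,0,0.02],[0,0,0],255],
    [[0,0,0.02],[0,0,0],255],
    [[0,0,0.02],[0,0,0],255],
    [[0,0,0.02],[0,0,0],255],
    [[0,0,0.01],[0,0,0],255],
    [[0,0,0.005],[0,0,0],255],
    [[0,0,0],[0,0,0],255],
  ],
)

```text
time: 5.35
tool_pos: [0.5179, -0.2839, 0.2521]
tool_rot: [3.141, 0.0, 1.058]
contact_force: [-0.4, -0.3, -2.3]
opening: 0.0274
```

Run:
```python
from cell import robot, imaging
from h import *
o=[]
for n in("scene","side"):
    c=imaging.read_camera(n);o.append(c["pixels"])
cv2.imwrite("pics/l1.png",np.hstack([cv2.resize(o[0][100:330,60:260],(400,460)),cv2.resize(o[1][240:440,240:440],(400,460))])[:,:,::-1])
```

```text
(no output)
```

View pics/l1.png

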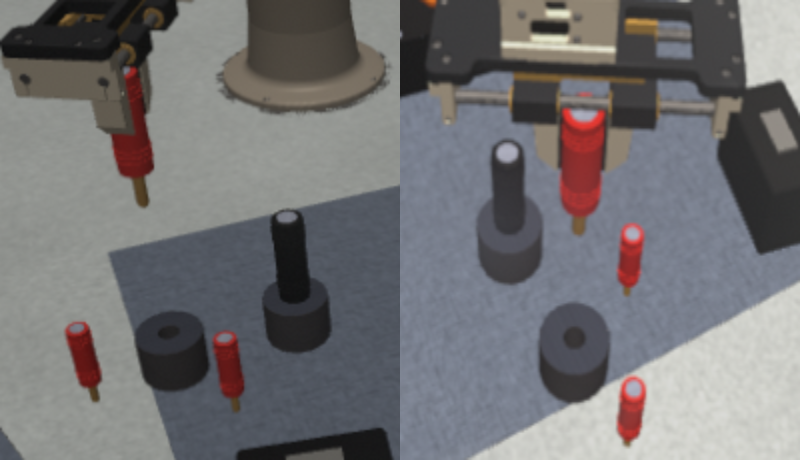

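Lifted cleanly, hanging straight. I'll carry it toward the socket and pause to look at the socket from two wrist positions.

Emit:
send_rows(
  plan=[
    [[0.001,0.01,0],[0,0,0],255],
    [[0.0015,0.02,0],[0,0,0],255],
    [[0.0015,0.025,0],[0,0,0],255],
    [[0.0015,0.025,0],[0,0,0],255],
    [[0.0015,0.025,0],[0,0,0],255],
    [[0.0015,0.025,0],[0,0,0],255],
    [[0.0015,0.025,0],[0,0,0],255],
    [[0.0015,0.025,0],[0,0,0],255],
    [[0.0015,0.025,0],[0,0,0],255],
    [[0.0015,0.025,0],[0,0,0],255],
    [[0.0015,0.025,0],[0,0,0],255],
    [[0.0015,0.025,0],[0,0,0],255],
    [[0.0015,0.025,0],[0,0,0],255],
    [[0.0015,0.014,0],[0,0,0],255],
    [[0.001,0.005,0],[0,0,0],255],
    [[0,0,0],[0,0,0],255],
    [[0,0,0],[0,0,0],255],
    [[0,0,0],[0,0,0],255],
  ],
)

```text
time: 7.25
tool_pos: [0.5394, 0.0392, 0.2516]
tool_rot: [-3.142, 0.0, 1.057]
contact_force: [-0.3, 0.1, -0.9]
opening: 0.0277
```

```bash
cat > wl.py <<'E'
import sys,pickle
from cell import robot, imaging
from h import *
n=sys.argv[1]
c=imaging.read_camera("wrist");pickle.dump(c,open(n+".pkl","wb"));s=robot.observe();print(s["tool_pos"])
im=c["pixels"].copy()
for i,q,ce,m in comps(green(c),100):
    p=max(cv2.findContours(m.astype(np.uint8),0,2)[0],key=len);E=cv2.fitEllipse(cv2.convexHull(p));print(q,E,plane(c,E[0],.078))
    cv2.ellipse(im,E,(255,0,255),1)
cv2.imwrite("pics/"+n+".png",im[:,:,::-1])
E
python3 wl.py w2
```

```text
[0.53941085 0.03924461 0.25170553]
[ 210    0  102  105 3994] ((260.1397399902344, 47.12401580810547), (101.54645538330078, 114.2298583984375), 166.56134033203125) [0.56961962 0.17338474 0.078     ]
```

View pics/w2.png

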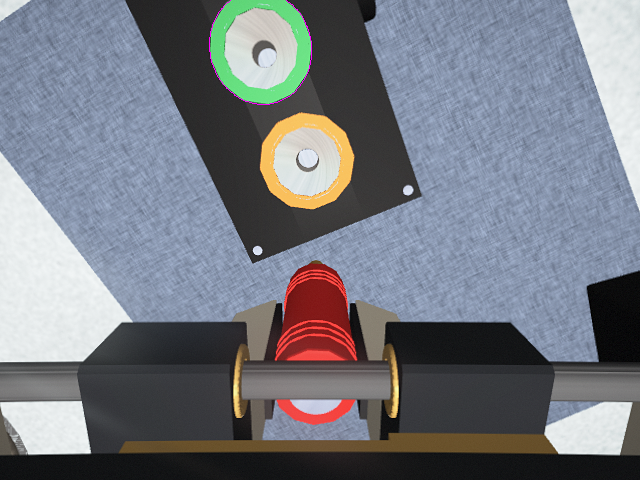

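Emit:
send_rows(
  plan=[
    [[0.002,0.01,0],[0,0,0],255],
    [[0.003,0.02,0],[0,0,0],255],
    [[0.003,0.02,0],[0,0,0],255],
    [[0.002,0.01,0],[0,0,0],255],
    [[0,0,0],[0,0,0],255],
    [[0,0,0],[0,0,0],255],
  ],
)

```text
time: 7.9
tool_pos: [0.5493, 0.0999, 0.2516]
tool_rot: [3.142, 0.001, 1.058]
contact_force: [-0.1, -0.3, -0.9]
opening: 0.0274
```

```bash
python3 wl.py w3
```

```text
[0.54932405 0.09959213 0.25166848]
[ 244   82   96  101 3355] ((291.569091796875, 131.9615936279297), (95.78681182861328, 100.51116943359375), 167.48085021972656) [0.56965277 0.17370475 0.078     ]
```

View pics/w3.png

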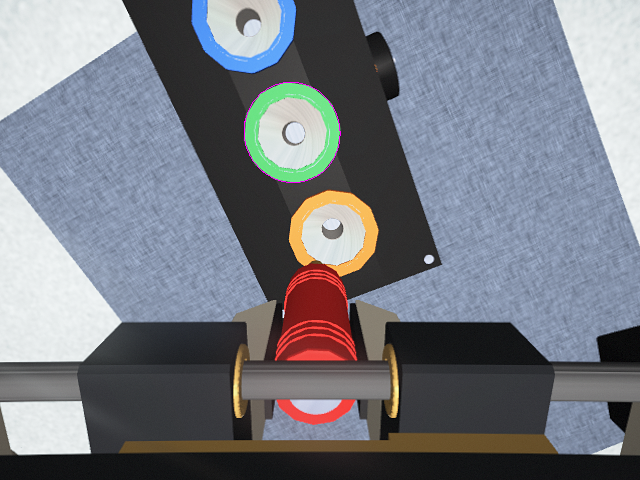

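The two wrist views agree to 0.3 mm on the green mouth: (0.5697, 0.1736), at rows/cols (260,47) and (292,132). Moving above it.

Emit:
send_rows(
  plan=[
    [[0.003,0.01,0],[0,0,0],255],
    [[0.005,0.02,0],[0,0,0],255],
    [[0.006,0.02,0],[0,0,0],255],
    [[0.004,0.015,0],[0,0,0],255],
    [[0.002,0.009,0],[0,0,0],255],
    [[0,0,0],[0,0,0],255],
    [[0,0,0],[0,0,0],255],
    [[0,0,-0.02],[0,0,0],255],
    [[0,0,-0.02],[0,0,0],255],
    [[0,0,-0.015],[0,0,0],255],
    [[0,0,-0.01],[0,0,0],255],
    [[0,0,0],[0,0,0],255],
    [[0,0,0],[0,0,0],255],
  ],
)

```text
time: 9.25
tool_pos: [0.5697, 0.1738, 0.1874]
tool_rot: [3.141, -0.0, 1.057]
contact_force: [-0.8, 0.4, -1.0]
opening: 0.0275
```

```bash
cat > v.py <<'E'
import sys,pickle
from cell import robot, imaging
from h import *
n=sys.argv[1];d={}
s=robot.observe();print(s["tool_pos"],s["contact_force"],s["opening"])
for k in("scene","side"): d[k]=imaging.read_camera(k)
pickle.dump(d,open(n+".pkl","wb"))
a=d["scene"]["pixels"][100:250,310:460];b=d["side"]["pixels"][100:250,180:330]
cv2.imwrite("pics/"+n+".png",np.hstack([cv2.resize(a,(400,400)),cv2.resize(b,(400,400))])[:,:,::-1])
E
python3 v.py p1; python3 wl.py w4
```

```text
[0.56969135 0.17382261 0.18736036] [-0.81399468  0.36630034 -0.96832721] 0.02750971185854715
[0.56991382 0.17414224 0.18779687]
[ 262  198  110   98 3441] ((316.1204833984375, 251.0126495361328), (104.92536926269531, 108.8243637084961), 89.40485382080078) [0.5700284 0.1742743 0.078    ]
```

View pics/p1.png

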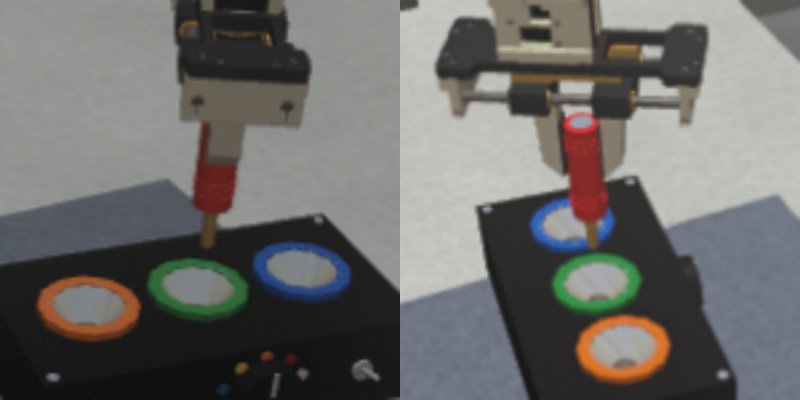

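View pics/w4.png

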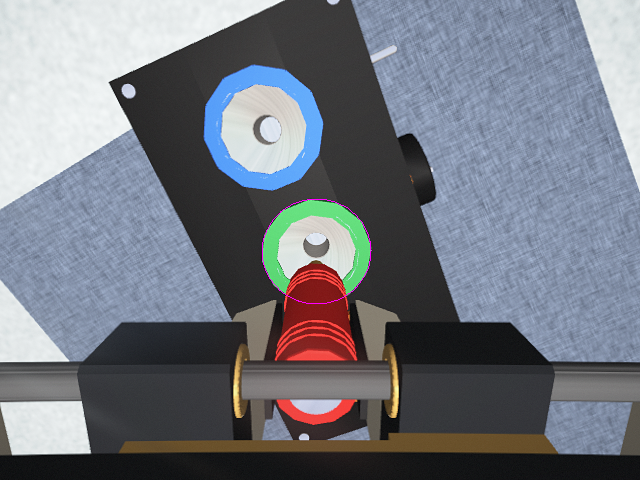

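Run:
```python
import pickle;from h import *
d=pickle.load(open("p1.pkl","rb"))
print(tri([ray(d["scene"],(388,191.9)),ray(d["side"],(252,192.6))]))
o=pickle.load(open("d0.pkl","rb"))
print(tri([ray(o["scene"],(383.65,208.6)),ray(o["side"],(253.23,206.2))]))
T=[];
for n in("w2","w3","w4"):
    c=pickle.load(open(n+".pkl","rb"))
    T.append(ray(c,{"w2":(260.1,47.1),"w3":(291.6,132),"w4":(316.1,251)}[n]))
print(tri(T))
```

```text
(array([0.56907545, 0.17589793, 0.10891422]), [np.float64(0.0005250417263925573), np.float64(0.000525041726392633)])
(array([0.56805066, 0.17227857, 0.07212793]), [np.float64(0.0017272831717251877), np.float64(0.001727283171725243)])
(array([0.56960497, 0.17374542, 0.07594074]), [np.float64(8.29615845459438e-05), np.float64(8.33061152683727e-05), np.float64(0.00011794995075989619)])
```

Triangulated tip (0.569,0.176,0.109) is over the mouth (0.5696,0.1737,0.076 from three wrist views). Lowering into the funnel.

Emit:
send_rows(
  plan=[
    [[0,0,-0.008],[0,0,0],255],
    [[0,0,-0.01],[0,0,0],255],
    [[0,0,-0.01],[0,0,0],255],
    [[0,0,-0.008],[0,0,0],255],
    [[0,0,-0.006],[0,0,0],255],
    [[0,0,-0.006],[0,0,0],255],
    [[0,0,0],[0,0,0],255],
  ],
)

```text
time: 10.1
tool_pos: [0.5689, 0.1741, 0.1377]
tool_rot: [-3.14, 0.001, 1.058]
contact_force: [-0.5, -0.1, -1.5]
opening: 0.0274
```

Emit:
send_rows(
  plan=[
    [[0,0,-0.004],[0,0,0],255],
    [[0,0,-0.004],[0,0,0],255],
    [[0,0,-0.004],[0,0,0],255],
    [[0,0,0],[0,0,0],255],
  ],
)

```text
time: 10.5
tool_pos: [0.569, 0.1741, 0.1261]
tool_rot: [-3.141, 0.001, 1.058]
contact_force: [-0.9, -0.4, -2.1]
opening: 0.0278
```

```bash
python3 v.py p2
```

```text
[0.56902514 0.1740932  0.1260931 ] [-0.92610593 -0.40504018 -2.06214119] 0.027768457143039448
```

View pics/p2.png

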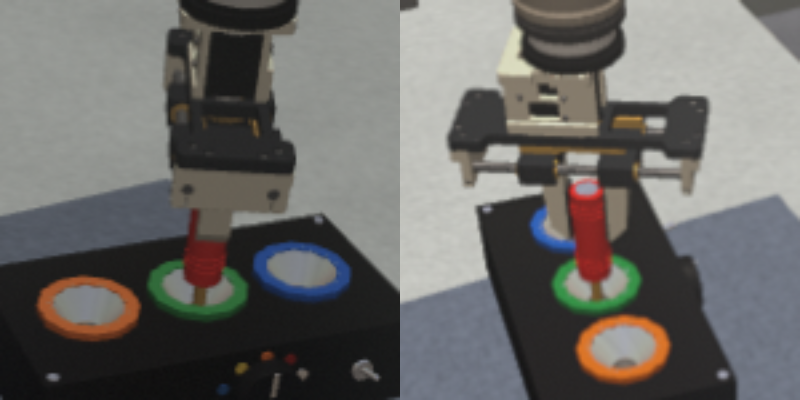

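The pin is inside the green funnel and entering the bore, with no contact force. Continuing slowly.

Emit:
send_rows(
  plan=[
    [[0,0,-0.004],[0,0,0],255],
    [[0,0,-0.004],[0,0,0],255],
    [[0,0,-0.004],[0,0,0],255],
    [[0,0,-0.003],[0,0,0],255],
    [[0,0,0],[0,0,0],255],
  ],
)

```text
time: 11.1
tool_pos: [0.569, 0.1741, 0.1111]
tool_rot: [-3.141, 0.001, 1.058]
contact_force: [-0.1, 0.3, -1.5]
opening: 0.0276
```

Emit:
send_rows(
  plan=[
    [[0,0,-0.002],[0,0,0],255],
    [[0,0,-0.002],[0,0,0],255],
    [[0,0,-0.001],[0,0,0],255],
    [[0,0,0],[0,0,0],255],
  ],
)

```text
time: 11.5
tool_pos: [0.5696, 0.174, 0.1071]
tool_rot: [3.141, -0.0, 1.058]
contact_force: [0.9, -1.9, 2.2]
opening: 0.028
```

Emit:
send_rows(
  plan=[
    [[0,0,-0.001],[0,0,0],255],
    [[0,0,-0.001],[0,0,0],255],
    [[0,0,0],[0,0,0],255],
    [[0,0,0],[0,0,0],255],
  ],
)

```text
time: 11.9
tool_pos: [0.5698, 0.1739, 0.1065]
tool_rot: [3.14, -0.001, 1.058]
contact_force: [-2.6, -3.1, 11.2]
opening: 0.0276
```

```bash
python3 v.py p3
```

```text
[0.56984017 0.17388262 0.10646161] [-2.56072196 -3.12632355 11.22465345] 0.027649811545690125
```

View pics/p3.png

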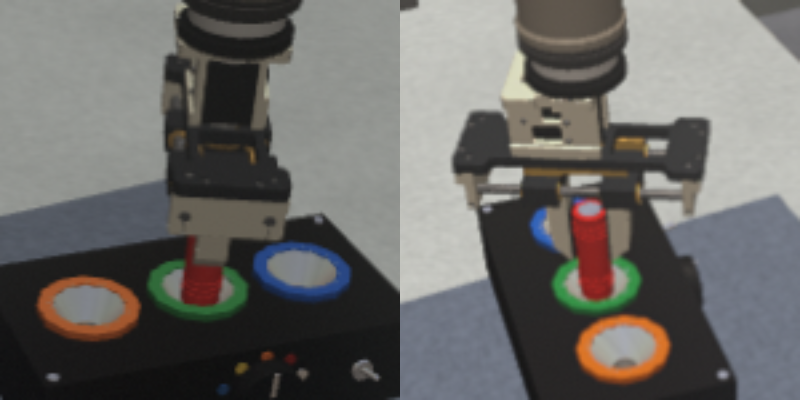

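Contact is 11 N, about 2 mm short of home, with the funnel pushing toward -x/-y. I'll give way in that direction and press on gently.

Emit:
send_rows(
  plan=[
    [[-0.001,-0.001,0],[0,0,0],255],
    [[-0.001,-0.001,0],[0,0,0],255],
    [[0,0,0],[0,0,0],255],
    [[0,0,0],[0,0,0],255],
  ],
)

```text
time: 12.4
tool_pos: [0.5682, 0.1721, 0.1052]
tool_rot: [3.14, -0.001, 1.058]
contact_force: [2.3, -1.4, 4.8]
opening: 0.0276
```

Emit:
send_rows(
  plan=[
    [[0.0007,-0.0007,0],[0,0,0],255],
    [[0,0,-0.0005],[0,0,0],255],
    [[0,0,-0.0005],[0,0,0],255],
    [[0,0,0],[0,0,0],255],
    [[0,0,0],[0,0,0],255],
  ],
)

```text
time: 12.9
tool_pos: [0.5685, 0.1716, 0.1046]
tool_rot: [3.14, -0.001, 1.058]
contact_force: [1.0, -0.4, 8.2]
opening: 0.0274
```

Now centred (lateral force about 1 N) and within 0.4 mm of home. Releasing, waiting, then looking.

Emit:
send_rows(
  plan=[
    [[0,0,0.0005],[0,0,0],165],
    [[0,0,0],[0,0,0],150],
    [[0,0,0],[0,0,0],100],
    [[0,0,0],[0,0,0],50],
    [[0,0,0],[0,0,0],0],
    [[0,0,0],[0,0,0],0],
    [[0,0,0],[0,0,0],0],
    [[0,0,0],[0,0,0],0],
    [[0,0,0],[0,0,0],0],
    [[0,0,0],[0,0,0],0],
    [[0,0,0],[0,0,0],0],
    [[0,0,0],[0,0,0],0],
  ],
)

```text
time: 14.1
tool_pos: [0.5681, 0.1714, 0.1043]
tool_rot: [3.142, 0.0, 1.058]
contact_force: [-0.0, 0.3, -0.7]
opening: 0.0918
```

```bash
python3 v.py p4
```

```text
[0.56807697 0.17143101 0.10425355] [-0.01369066  0.31197215 -0.65976518] 0.09175706950676558
```

View pics/p4.png

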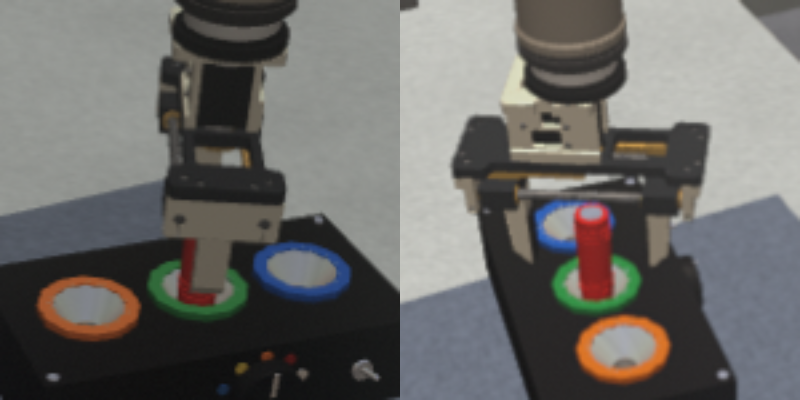

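The gripper is open and clear of the plug. Going straight up.

Emit:
send_rows(
  plan=[
    [[0,0,0.005],[0,0,0],0],
    [[0,0,0.01],[0,0,0],0],
    [[0,0,0.02],[0,0,0],0],
    [[0,0,0.02],[0,0,0],0],
    [[0,0,0.02],[0,0,0],0],
    [[0,0,0.02],[0,0,0],0],
    [[0,0,0.02],[0,0,0],0],
    [[0,0,0.02],[0,0,0],0],
    [[0,0,0.01],[0,0,0],0],
    [[0,0,0.005],[0,0,0],0],
    [[0,0,0],[0,0,0],0],
  ],
)

```text
time: 15.3
tool_pos: [0.5682, 0.1714, 0.2546]
tool_rot: [3.141, -0.0, 1.058]
contact_force: [-0.1, -0.5, 0.1]
opening: 0.0916
```

```bash
python3 v.py p5; python3 wl.py w5
python3 - <<'E'
import pickle;from h import *
d=pickle.load(open("p5.pkl","rb"));o=pickle.load(open("d0.pkl","rb"));r={}
for k in("scene","side"):
    for i,s,ce,m in comps(red(d[k]),50):print(k,s,ce.round(1))
    cv2.imwrite(f"pics/{k}5.png",d[k]["pixels"][:,:,::-1])
# unmoved things: compare the regions of clock / black plug
for k,bs in(("scene",((175,310,265,395),(190,200,228,278))),("side",((395,270,460,352),(275,298,314,364)))):
    for x0,y0,x1,y1 in bs: print(k,cv2.absdiff(d[k]["pixels"][y0:y1,x0:x1],o[k]["pixels"][y0:y1,x0:x1]).mean())
E
```

```text
[0.56816907 0.17143238 0.25464443] [-0.11470453 -0.52049965  0.11765709] 0.0915527950603511
[0.56767374 0.17132485 0.25319313]
[ 273  180   90   87 2456] ((317.1210632324219, 223.64834594726562), (87.98819732666016, 89.30394744873047), 89.98194122314453) [0.56975792 0.17390047 0.078     ]
scene [234  14  12   8  74] [239.6  17.1]
scene [495  88  52  34 757] [513.7 104.1]
scene [377 174  18  41 510] [385.3 195.1]
scene [ 93 261  17  33 304] [101.8 278.2]
scene [167 266  15  33 308] [174.3 283.4]
side [ 32  94  43  41 844] [ 54.2 118.9]
side [246 178  13  34 354] [252.5 195.6]
side [349 338  13  27 196] [354.6 352.9]
side [349 405  13  27 192] [354.9 419.8]
scene 0.68880174291939
scene 0.6795996401259559
side 2.6466541588492807
side 2.3947163947163945
```

View pics/p5.png

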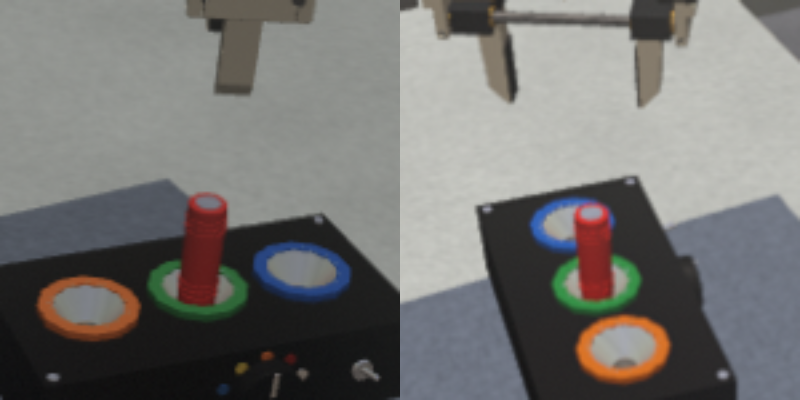

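View pics/w5.png

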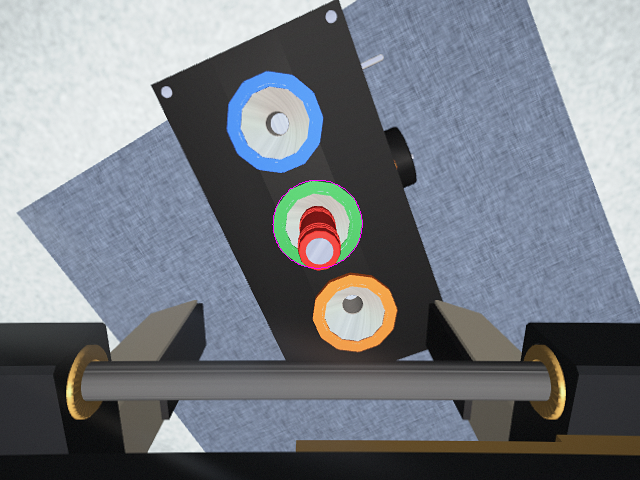

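View pics/scene5.png

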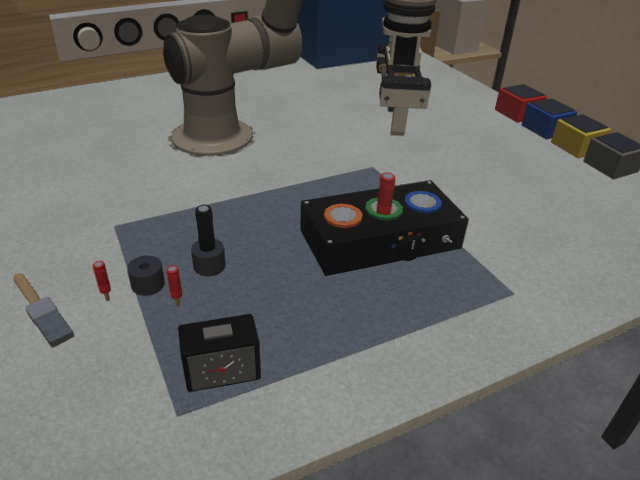

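Run:
```python
import pickle;from h import *
d=pickle.load(open("p5.pkl","rb"));w=pickle.load(open("w5.pkl","rb"))
def cap(c,box,v=95):
    x0,y0,x1,y1=box;g=cv2.cvtColor(c["pixels"],cv2.COLOR_RGB2HSV)[y0:y1,x0:x1].astype(int)
    m=(g[...,1]<80)&(g[...,2]>v)
    return [(s[4],ce+[x0,y0]) for i,s,ce,_ in comps(m,15)]
a=cap(d["scene"],(382,173,394,182));b=cap(d["side"],(247,178,258,185));e=cap(w,(305,238,335,266));print(a,b,e)
f=lambda q:max(q,key=lambda t:t[0])[1]
print(tri([ray(d["scene"],f(a)),ray(d["side"],f(b))]));print(tri([ray(d["scene"],f(a)),ray(d["side"],f(b)),ray(w,f(e))]))
print(plane(w,f(e),.1475))
```

```text
[(np.int32(32), array([387.65625, 175.4375 ]))] [(np.int32(29), array([251.37931034, 179.44827586]))] [(np.int32(564), array([319.08333333, 250.67553191]))]
(array([0.56908284, 0.17060581, 0.14707054]), [np.float64(0.001269441972259714), np.float64(0.0012694419722597437)])
(array([0.56924132, 0.17115696, 0.14669876]), [np.float64(0.0014363537519519168), np.float64(0.0012259514587811937), np.float64(0.0005859210100058512)])
[0.56977447 0.17181297 0.1475    ]
```

```bash
python3 -c "
from cell import robot
print(robot.observe()['time']);print(robot.hand_in())"
```

```text
15.45
the job is handed in; nothing more can be done
None
```

The large red plug is out of its holder and home in the green socket. It was held until the handle seated in the funnel, then let go and the arm backed straight up. I handed in at 15.45 s; no verdict is given.

**Seating:** on the way down the handle touched the funnel wall about 2 mm short of home, at 11 N. I shifted it roughly 2 mm toward -x/-y and it went down the rest of the way.

**Last checks:**
- **Height:** the plug's top triangulates to z = 0.147 m, against 0.1475 m when fully home.
- **Upright:** the top lies about 2 mm (wrist view) to 3 mm (two fixed cameras) from the mouth centre measured by the wrist camera. That is a lean of 1–2° at most, within the calibration error.
- **Other objects:** the black plug and alarm clock look unmoved in the scene picture, and the two small red decoys are where they were. The side view's picture difference around the black plug and clock was larger (about 2.5 grey levels against 0.7). I put that down to shading and did not check further.
- **Gripper:** it is open, well clear, and touching nothing.

**Disagreement:** the fixed cameras' first estimates of the green mouth differed by up to 9 mm in x, so I used the wrist views, which agreed to within 1 mm.

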